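# Lock out the vacuum pump at its isolator and prove it dead

## Task

The vacuum pump is about to be serviced: on its sloping control box, turn the black rotary isolator handle a quarter turn anticlockwise, fully to off, then swing the steel lockout hasp out of the handle until it stands straight out from the panel, ready for a padlock. Then, with the hasp still out, prove the pump dead: press the flat start button (the middle one of the column beside the isolator, between the mushroom stop button and the lamp) right in and let it go. Leave the screwdriver, the small valve and the vial beside the box where they are.

Things in the scene. Friction and masses are not known exactly. Their poses are not given: they have to be found in the camera images.
- pump_box: the pump's control box, a grey sloping desk enclosure fixed to the bench, 180 mm deep (its x), 240 mm wide (its y); origin at the centre of its underside, z up, x from its low front edge (40 mm high) to its high rear (90 mm). Its aluminium panel slopes up to the rear at 15 degrees. A conduit, 50 mm high, stands behind it, up to 150 mm from the origin.
- isolator_axis (a point): fixed point where the handle's turning axis meets the panel surface, left of the panel's middle. Panel frame: z outward normal (15 degrees from vertical, leaning to the low front), x up the slope, y to the box's left. Round it a 112 mm square plate and a ring, radius 52 mm, top 16 mm above the panel, with one 14 mm radial slot in the off direction (+y).
- isolator_handle (a joint): angle of the handle (rad) about the panel normal, anticlockwise seen from above: 0 = on (lever points up the slope, +x of the panel), 1.571 = off, at a hard stop (lever points to the box's left, +y). Starts near on. It stays where it is left; friction 0.25 N m. While the hasp is out, its tail sits in the ring's slot and locks the handle.
- handle_grip (a point): point to grip the handle: in the black lever, 55 mm out from the axis, 30 mm above the panel. The frame turns with the handle: x outward along the lever, y across it, z the panel normal. The lever is 30 mm wide over two cheeks, from 18 to 38 mm above the panel, and reaches 75 mm from the axis.
- hasp_hinge (a point): point on the hinge pin of the hasp, in the handle, 40 mm out from the axis and 31 mm above the panel, axes as handle_grip; the pin lies along y, across the lever.
- hasp_bar (a point): centre of the round crossbar at the free end of the steel hasp, 44 mm from the hinge; 9 mm thick, 42 mm long along its y, 6 mm beyond the lever on both sides: pinch its two ends from above, or lift it from below. Folded it lies just beyond the lever's end, 84 mm from the axis, 31 mm above the panel; out, 75 mm above it. x: from hinge to crossbar.
- isolator_hasp (a joint): angle of the hasp (rad): 0 = folded in the lever, grows as the crossbar is lifted from the panel, 1.571 = straight out from the panel, stop at 1.6. It stays where it is left; friction 0.03 N m. Unless the handle is at off, the tail of the hasp meets the ring and it lifts by about 0.1 rad only.
- start_button_top (a point): centre of the top face of the start button, a flat black button of 22 mm diameter in a steel collar, at the right of the panel; its top stands 18 mm above the panel and 6 mm above its collar. Axes as isolator_axis; it is pressed along -z. The mushroom stop button (36 mm across, 29 mm high) lies 54 mm down the slope, a lamp 50 mm up the slope.
- start_button (a joint): travel of the start button (m): 0 = out, 0.006 = right in, springs back; fully in takes 5 N.
- screwdriver: red-handled screwdriver, 190x29x29 mm, lying left of the box; a bystander. Origin at the centre of its underside.
- inline_valve: small black in-line stopcock with a red lever, 24x90x32 mm, lying right of the box; a bystander. Origin at the centre of its underside.
- blue_vial: small glass vial, 34 mm across, 58 mm high, standing right of the box; a bystander. Origin at the centre of its underside.

How it is judged:
By the outcome, as a careful person would: the job done as asked, in the order asked, and still so for the second after the job is handed in, with the robot touching nothing.
It also fails if it takes over 54 s, if anything falls off the work surface, if the arm or the gripper's body presses on something with over 40 N, if the wrist force passes 120 N, or if a joint passes its speed limit or range.

## Robot

A 6-joint arm with a two-finger parallel gripper is mounted at the origin on a cart in front of the work surface, level with it; the furniture and walls round the work are solid. World frame = base frame: x ahead of the robot, y to its left, z up, the work surface at z = 0. Lengths are in m, angles in rad, forces in N, time in s.
With the tool pointing down it reaches from about 0.4 to 0.825 m from the base axis. Payload 7 kg.
Tool frame: the origin (TCP) lies at the very end of the fingers, on their centre line; the grasp point (between the pads) lies 19 mm behind it; z points along the fingers, y is the line along which they close (so a half turn about z gives the same grasp; the last joint's range is limited). The gripper opens to 88 mm and grips with 3 to 60 N. Pads are 19 mm wide; open, the fingers measure 130 mm over their backs; the gripper's body (78 mm by 193 mm) begins 47 mm behind the grasp point.
Start: joints at [1.592, 0.359, 0.012, 0, -1.224, -0.288], TCP at [0.178, 0.651, 0.227] pointing down, gripper open.
Joint ranges: [-3.07, 3.07], [-1.43, 2.12], [-1.02, 1.25], [-3.03, 1.67], [-3.05, -0], [-3.03, 3.03]. Speed limits (rad/s): [2.39, 2.39, 3.01, 3.14, 3.14, 3.14].

## Interface

Orientations are given as [roll, pitch, yaw] about the fixed x, y, z axes, in that order (R = Rz(yaw) Ry(pitch) Rx(roll)).
In Python, from station import arm gives the robot as it stands. The module is installed in compiled form; this text tells all that it offers.
- The arm moves only by the shell command python3 -m crank 'ROWS' [FORCE]. ROWS is JSON, a list of rows, each an object of numbers: "dx", "dy", "dz": the shift along the world's x, y, z in m; "twist": the turn about the world's z in degrees; "grip": the opening, from -1 (shut) to 1 (fully open). A call has exactly 5 rows; each row is the pose to reach, as a shift and turn from the pose commanded when the call began; what a row does not reach only later rows make up. A row lasts 1/12 s, in which the tool goes at most 41.7 mm and 7.16 degrees, less where a joint would pass 70% of its speed; a pose out of reach is approached as far as the arm can. A call with a gripper value outside its range is refused whole. The fingers move at their own pace and stop on an object; FORCE is the grip in N (left out, the last holds). Time passes only in rows, so rows that repeat a pose let the fingers close, or fill a call up. It gives the time, the measured TCP pose, the force, the opening and the grip force at its end, in the units of the state.
- arm.get_state(): the state, without advancing time (a new reading comes with each control period).
- arm.grab_frame(name): name is "scene" or "top" or "wrist"; returns the picture (400x640x3 uint8, red, green, blue); there is no depth.
- arm.get_calibration(name): a dict with "fx", "fy", "cx", "cy" (pixels), "k1" (the pictures are not rectified: a ray, as slopes to the right and down, at radius r is drawn at 1 + k1 r^2 times it, then the intrinsics apply), "cam_to_world" (4x4, takes a point from camera to world coordinates); the wrist camera has in their place "tool_from_camera" (4x4, takes a point from camera to tool coordinates, whose origin is the TCP and whose axes are the flange's). Camera axes: x right, y down, z forward; pixel columns grow to the right and rows downward; lengths in m; the calibration is good to about 2 mm. A picture is of the moment at which its call begins: read the wrist's pose just before it. get_calibration takes no time and is no camera call.
- arm.job_done(): hands the job in; it is judged then, once.
The state is a dict: "t": time; "q": joint angles; "qd": joint speeds; "joint_efforts": joint torques, N m; "eef_pos": TCP position; "ee_rot": TCP orientation; "force": force on the tool from outside, world axes, zero at the start; "moment": the same for the moment, N m; "width": finger opening in m; "gripper_force": force on a finger pad.
Only numpy, scipy, OpenCV 4.12 (cv2) and the standard library are available. Lean on these libraries where they do the work, as an engineer would, in place of code of your own. Each camera call takes 0.05 s, during which the arm holds its last target. There are 200 camera calls.

## Working session

There is one attempt and no reset: what is moved stays moved. The work goes in short steps, Python scripts to look and compute and a shell command to move; the robot and the scene stay as the last step left them, time stands still between calls to the robot, and variables do not carry over. Pictures are saved under pics/ and viewed, at most 11 in all, crops included, and the job is handed in when it is done.

```bash
mkdir -p pics; cat > h.py <<'E'
import numpy as np, cv2
from station import arm
from scipy.spatial.transform import Rotation as R
def cam(n):
    c=arm.get_calibration(n)
    K=(c['fx'],c['fy'],c['cx'],c['cy'],c['k1'])
    if 'cam_to_world' in c: T=np.array(c['cam_to_world'])
    else:
        s=arm.get_state(); W=np.eye(4); W[:3,:3]=R.from_euler('xyz',s['ee_rot']).as_matrix(); W[:3,3]=s['eef_pos']
        T=W@np.array(c['tool_from_camera'])
    return K,T
def proj(KT,P):
    (fx,fy,cx,cy,k),T=KT; p=np.linalg.inv(T)@np.append(P,1); s=p[:2]/p[2]; s=s*(1+k*(s@s)); return np.array([fx*s[0]+cx,fy*s[1]+cy])
def ray(KT,u):
    (fx,fy,cx,cy,k),T=KT
    d=cv2.undistortPoints(np.array([[u]],float),np.array([[fx,0,cx],[0,fy,cy],[0,0,1.]]),np.array([k,0,0,0.]))[0,0]
    # refine
    s0=np.array([(u[0]-cx)/fx,(u[1]-cy)/fy]); s=d.copy()
    for _ in range(30): s=s0/(1+k*(s@s))
    v=T[:3,:3]@np.append(s,1); return T[:3,3],v/np.linalg.norm(v)
def tri(obs):
    A=np.zeros((3,3));b=np.zeros(3);
    for KT,u in obs:
        o,d=ray(KT,u);M=np.eye(3)-np.outer(d,d);A+=M;b+=M@o
    return np.linalg.solve(A,b)
E
python3 - <<'E'
from h import *
s=arm.get_state();print(s)
fs=[]
for n in('scene','top'):
    K,T=cam(n);print(n,K,T.round(3).tolist())
    f=arm.grab_frame(n); cv2.imwrite(f'pics/{n}0.png',f[:,:,::-1])
E
```

```text
{'t': 0.0, 'q': array([ 1.59210290e+00,  3.59398004e-01,  1.10087528e-02, -3.49920026e-04,
       -1.22411238e+00, -2.88104979e-01]), 'qd': array([-0.00037016, -0.00021357, -0.0010617 , -0.00106582,  0.00116173,
       -0.00081405]), 'joint_efforts': array([ 1.02587685e-03, -5.82712555e+01,  2.93052328e+01,  6.99737236e+00,
        6.85914667e-03, -1.48736490e-04]), 'eef_pos': array([0.17785478, 0.65060716, 0.22559375]), 'ee_rot': array([ 3.13986416e+00, -1.69200915e-04, -2.66917439e-01]), 'force': array([-0.26796404,  0.21274542,  0.53091803]), 'moment': array([-0.01322459, -0.05450486, -0.02938368]), 'gripper_force': 0.0, 'width': 0.0878487496782892}
scene (387.71790814570875, 387.71790814570875, 323.9466166122272, 192.66970822148096, -0.07505874309130449) [[0.781, -0.276, 0.56, 0.043], [-0.624, -0.35, 0.699, -0.525], [0.003, -0.895, -0.445, 0.532], [0.0, 0.0, 0.0, 1.0]]
top (477.1299780719773, 477.1299780719773, 320.68384283632327, 204.55017142472448, -0.12093539118311218) [[0.016, -0.997, 0.081, 0.472], [-1.0, -0.017, -0.019, 0.162], [0.02, -0.08, -0.997, 1.126], [0.0, 0.0, 0.0, 1.0]]
```

View pics/scene0.png

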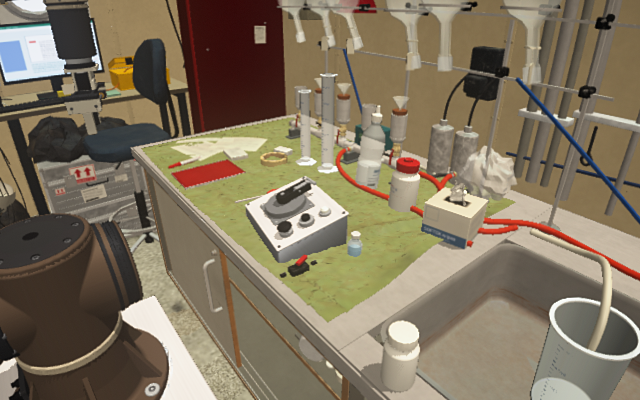

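View pics/top0.png

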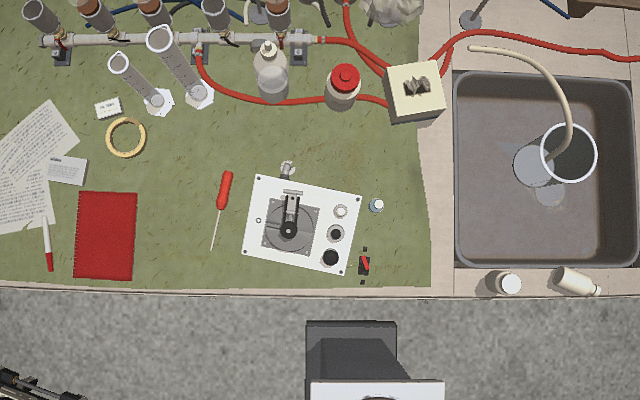

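The scene view shows the box at about (297,218). The top view has it at (303,225), with the handle axis near (289,229), the lever pointing up the slope and the start button near (336,233). I'll enlarge both views.

```bash
python3 - <<'E'
import cv2,numpy as np
a=cv2.imread('pics/top0.png')[155:285,235:385]; b=cv2.imread('pics/scene0.png')[170:275,235:365]
a=cv2.resize(a,(400,347),interpolation=3) if 0 else cv2.resize(a,None,fx=2.6,fy=2.6,interpolation=2)
b=cv2.resize(b,None,fx=3.1,fy=3.1,interpolation=2)
h=max(a.shape[0],b.shape[0]);o=np.zeros((h,a.shape[1]+b.shape[1],3),np.uint8);o[:a.shape[0],:a.shape[1]]=a;o[:b.shape[0],a.shape[1]:]=b
print(o.shape,a.shape);cv2.imwrite('pics/crop0.png',o)
E
```

```text
(338, 793, 3) (338, 390, 3)
```

View pics/crop0.png

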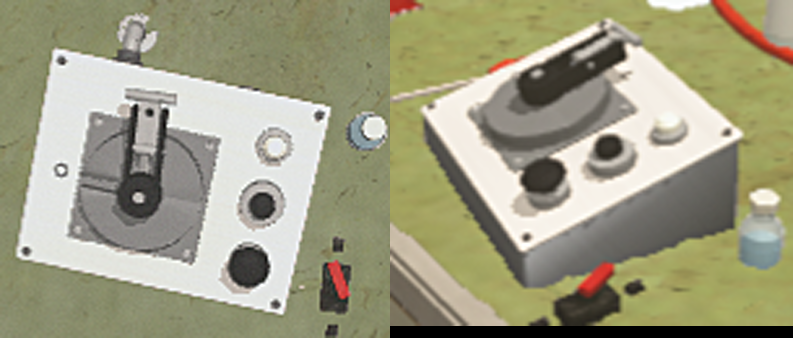

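```bash
cat > fit.py <<'E'
from h import *
from scipy.optimize import least_squares
KT={'t':cam('top'),'s':cam('scene')}
t=lambda u,v:('t',np.array([u/2.6+235,v/2.6+155])); s=lambda u,v:('s',np.array([(u-390)/3.1+235,v/3.1+170]))
obs={'RL':[t(57,49),s(607,20)],'RR':[t(330,105),s(740,133)],'FR':[t(283,313),s(525,243)],'FL':[t(18,258),s(423,112)],
'hubtop':[t(138,197)],'barL':[t(126,97),s(602,25)],'barR':[t(176,98),s(640,42)],'start':[t(262,204),s(611,148)],'stop':[t(249,265),s(544,176)],'lamp':[t(272,146),s(671,121)]}
for k,o in obs.items():
    if len(o)>1: print(k,tri([(KT[c],u) for c,u in o]).round(4))
a=np.radians(15); 
def box(p):
    Rb=R.from_euler('z',p[2]).as_matrix(); return Rb
def model(p):
    Rb=box(p); o=np.array([p[0],p[1],p[3]]); Rp=Rb@R.from_euler('y',-a).as_matrix()
    c=o+Rb@[0,0,.065]
    m={}
    for n,x,y in(('RL',1,1),('RR',1,-1),('FR',-1,-1),('FL',-1,1)): m[n]=c+Rp@[x*.0932,y*.12,0]
    ax=c+Rp@[p[4],p[5],0]; m['axis']=ax
    st=c+Rp@[p[6],p[7],0]
    m['start']=st+Rp@[0,0,.018]; m['stop']=st+Rp@[-.054,0,.029]; m['lamp']=st+Rp@[.05,0,.018]
    Rh=Rp@R.from_euler('z',p[8]).as_matrix()
    m['hubtop']=ax+Rp@[0,0,.038]; m['barL']=ax+Rh@[.084,.021,.031]; m['barR']=ax+Rh@[.084,-.021,.031]; m['grip']=ax+Rh@[.055,0,.030]
    return m,Rp,Rh
def res(p):
    m=model(p)[0]; return np.concatenate([proj(KT[c],m[k])-u for k,o in obs.items() for c,u in o])
f=least_squares(res,[.5,.2,-.19,0,0,.03,0,-.08,0],loss='soft_l1')
if __name__=='__main__':
    print(f.x.round(4),np.sqrt(np.mean(res(f.x)**2)));print(res(f.x).reshape(-1,2).round(1).tolist())
    for k,v in model(f.x)[0].items(): print(k,v.round(4))
E
python3 fit.py
```

```text
RL [0.6216 0.2826 0.0888]
RR [0.5776 0.0523 0.0894]
FR [0.4026 0.0853 0.0469]
FL [0.4463 0.3169 0.0386]
barL [0.5768 0.2232 0.1177]
barR [0.5797 0.1804 0.1166]
start [0.4953 0.1069 0.0809]
stop [0.443  0.1172 0.0715]
lamp [0.5447 0.0989 0.0903]
[ 0.512   0.1848 -0.1852 -0.0016 -0.0092  0.0221  0.003  -0.0798  0.099 ] 1.144999270093303
[[-1.4, -0.5], [-0.5, -0.1], [0.7, -0.1], [1.0, 0.9], [1.1, -0.6], [-0.9, 3.5], [-0.6, -0.7], [-1.6, -0.5], [0.7, 0.0], [-0.7, -1.4], [2.4, 1.3], [-0.4, 0.2], [-1.3, 1.2], [0.5, -0.7], [-0.5, -0.2], [0.5, 0.5], [-0.9, -2.2], [1.4, -0.4], [-1.4, -1.1]]
RL [0.6226 0.2862 0.0875]
RR [0.5784 0.0503 0.0875]
FR [0.4014 0.0834 0.0393]
FL [0.4456 0.3193 0.0393]
axis [0.5074 0.2082 0.061 ]
start [0.4956 0.1067 0.0815]
stop [0.4415 0.1168 0.0782]
lamp [0.543  0.0978 0.0945]
hubtop [0.4977 0.21   0.0977]
barL [0.5822 0.2239 0.112 ]
barR [0.5785 0.1821 0.1131]
grip [0.5527 0.2052 0.1042]
```

The triangulated points agree with the given sizes: panel corners at z 0.039 to 0.089, crossbar length 43 mm. The handle is near 0.1 rad. I'll move above it and look with the wrist camera.

```bash
python3 -m crank '[{"dx":0.025,"dy":-0.03,"twist":2,"grip":0},{"dx":0.05,"dy":-0.06,"twist":4,"grip":0},{"dx":0.075,"dy":-0.09,"twist":6,"grip":0},{"dx":0.1,"dy":-0.12,"twist":8,"grip":0},{"dx":0.125,"dy":-0.15,"twist":10,"grip":0}]' 20
python3 -m crank '[{"dx":0.025,"dy":-0.03},{"dx":0.05,"dy":-0.06},{"dx":0.075,"dy":-0.09},{"dx":0.1,"dy":-0.12},{"dx":0.125,"dy":-0.15}]'
python3 -m crank '[{"dx":0.025,"dy":-0.03},{"dx":0.05,"dy":-0.06},{"dx":0.075,"dy":-0.09},{"dx":0.1,"dy":-0.12},{"dx":0.125,"dy":-0.146}]'
python3 - <<'E'
from h import *
KT=cam('wrist'); f=arm.grab_frame('wrist'); s=arm.get_state(); print(s['eef_pos'],s['ee_rot'],s['width'],s['t'],s['q'][5])
import pickle; pickle.dump(KT,open('w1.pkl','wb'))
cv2.imwrite('pics/w1.png',f[:,:,::-1])
E
```

```text
[0.17787826 0.65075994 0.22582173] [ 3.14030832e+00 -1.02807437e-04 -2.66893063e-01] 0.08771409332483968 0.15 -0.28809855264463485invalid input at $[0]: expected keys dx, dy, dz, twist, grip
invalid input at $[0]: expected keys dx, dy, dz, twist, grip
invalid input at $[0]: expected keys dx, dy, dz, twist, grip
```

View pics/w1.png

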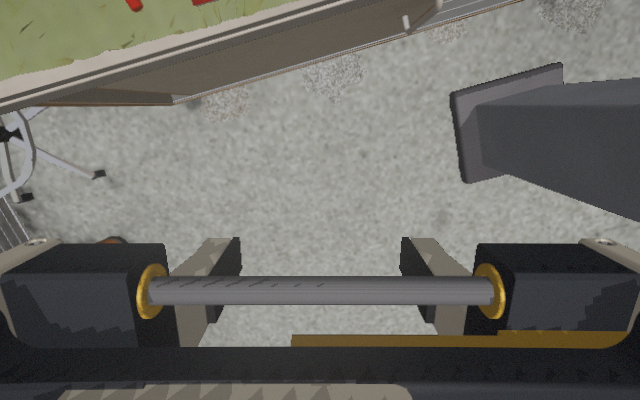

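The rows were refused because every key is needed, so the wrist view shows only the floor by the cart. The fingertips are at about (235,240) and (405,240). I'll resend with all the keys.

```bash
python3 -m crank '[{"dx":0.025,"dy":-0.03,"dz":0,"twist":2,"grip":0},{"dx":0.05,"dy":-0.06,"dz":0,"twist":4,"grip":0},{"dx":0.075,"dy":-0.09,"dz":0,"twist":6,"grip":0},{"dx":0.1,"dy":-0.12,"dz":0,"twist":8,"grip":0},{"dx":0.125,"dy":-0.15,"dz":0,"twist":10,"grip":0}]' 20
python3 -m crank '[{"dx":0.025,"dy":-0.03,"dz":0,"twist":0,"grip":0},{"dx":0.05,"dy":-0.06,"dz":0,"twist":0,"grip":0},{"dx":0.075,"dy":-0.09,"dz":0,"twist":0,"grip":0},{"dx":0.1,"dy":-0.12,"dz":0,"twist":0,"grip":0},{"dx":0.125,"dy":-0.15,"dz":0,"twist":0,"grip":0}]'
python3 -m crank '[{"dx":0.025,"dy":-0.03,"dz":0,"twist":0,"grip":0},{"dx":0.05,"dy":-0.06,"dz":0,"twist":0,"grip":0},{"dx":0.075,"dy":-0.09,"dz":0,"twist":0,"grip":0},{"dx":0.1,"dy":-0.12,"dz":0,"twist":0,"grip":0},{"dx":0.125,"dy":-0.146,"dz":0,"twist":0,"grip":0}]'
python3 - <<'E'
from h import *
KT=cam('wrist'); f=arm.grab_frame('wrist'); s=arm.get_state(); print(s['eef_pos'],s['ee_rot'],s['width'],s['t'],s['q'][5])
import pickle; pickle.dump(KT,open('w1.pkl','wb'))
cv2.imwrite('pics/w1b.png',f[:,:,::-1])
from fit import *
m,Rp,Rh=model(least_squares(res,f.x if hasattr(f,'x') else [.5,.2,-.19,0,0,.03,0,-.08,0],loss='soft_l1').x) if 0 else (None,)*3
E
cat > pj.py <<'E'
import pickle; from fit import *
KT1=pickle.load(open('w1.pkl','rb'))
for k,v in model(f.x)[0].items(): print(k,proj(KT1,v).round(0))
E
python3 pj.py
```

```text
t: 0.57
eef_pos: [0.3037, 0.4994, 0.2263]
ee_rot: [3.141, 0.0, -0.09]
force: [-0.2, 0.2, 0.7]
width: 0.0599
gripper_force: 0.0
t: 0.98
eef_pos: [0.4287, 0.3494, 0.2266]
ee_rot: [-3.141, 0.0, -0.092]
force: [0.6, 0.2, 0.1]
width: 0.0436
gripper_force: 0.0
t: 1.4
eef_pos: [0.5537, 0.203, 0.2266]
ee_rot: [3.142, 0.0, -0.093]
force: [1.3, 0.7, 0.5]
width: 0.0439
gripper_force: 0.0
[0.55691913 0.19954804 0.22621859] [ 3.13982160e+00 -3.54055262e-04 -9.45940754e-02] 0.0437516591623533 1.45 0.800297954133367
RL [0.6216 0.2826 0.0888]
RR [0.5776 0.0523 0.0894]
FR [0.4026 0.0853 0.0469]
FL [0.4463 0.3169 0.0386]
barL [0.5768 0.2232 0.1177]
barR [0.5797 0.1804 0.1166]
start [0.4953 0.1069 0.0809]
stop [0.443  0.1172 0.0715]
lamp [0.5447 0.0989 0.0903]
RL [0.6216 0.2826 0.0888]
RR [0.5776 0.0523 0.0894]
FR [0.4026 0.0853 0.0469]
FL [0.4463 0.3169 0.0386]
barL [0.5768 0.2232 0.1177]
barR [0.5797 0.1804 0.1166]
start [0.4953 0.1069 0.0809]
stop [0.443  0.1172 0.0715]
lamp [0.5447 0.0989 0.0903]
RL [224. 124.]
RR [481. 149.]
FR [427. 288.]
FL [235. 272.]
axis [320. 223.]
start [418. 233.]
stop [408. 278.]
lamp [432. 192.]
hubtop [319. 246.]
barL [294. 167.]
barR [342. 167.]
grip [318. 195.]
```

View pics/w1b.png

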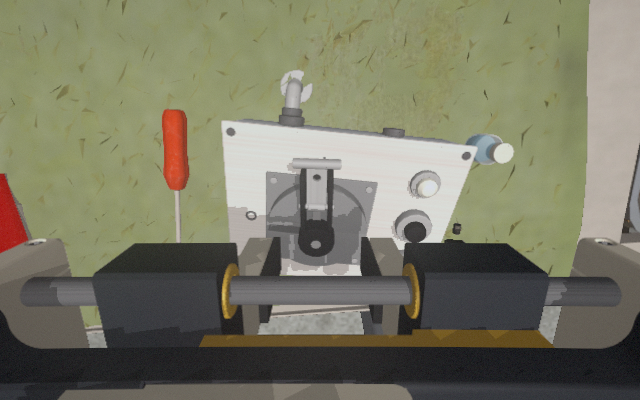

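The prediction agrees to within about 4 px: rear corners at (223,122) and (476,148), bar ends at (290,164) and (341,164), hub (316,244), start (415,231), lamp (428,187). I'll add these to the fit and compute targets.

```bash
cat > fit2.py <<'E'
import pickle; import contextlib,io
with contextlib.redirect_stdout(io.StringIO()): from fit import *
KT['w']=pickle.load(open('w1.pkl','rb'))
for k,u in dict(RL=(223,122),RR=(476,148),barL=(290,164),barR=(341,164),hubtop=(316,244),start=(415,231),lamp=(428,187)).items(): obs[k].append(('w',np.array(u,float)))
f=least_squares(res,f.x,loss='soft_l1'); p=f.x
M,Rp,Rh=model(p); ax=M['axis']
def pt(th,r,h,w=0): return ax+Rp@R.from_euler('z',th).as_matrix()@[r,w,h]
def lyaw(th): v=Rp@[np.cos(th),np.sin(th),0]; return np.arctan2(v[1],v[0])
E
python3 - <<'E'
from fit2 import *
print(p.round(4),np.abs(res(p)).reshape(-1,2)[-7:].round(1).tolist())
for k in('axis','start','barL','barR','grip','hubtop'):print(k,M[k].round(4),tri([(KT[c],u) for c,u in obs[k]]).round(4) if k in obs else '')
s=arm.get_state();print(s['eef_pos'],s['ee_rot'])
for th in [p[8],.3,.6,.9,1.2,1.4,1.571,1.62]: print(round(th,2),pt(th,.062,.027).round(4),np.degrees(lyaw(th)).round(1))
E
```

```text
[ 0.5131  0.1866 -0.1884 -0.0046 -0.0087  0.0227  0.0037 -0.0793  0.0939] [[0.5, 0.3], [0.5, 0.4], [0.6, 0.3], [0.8, 1.9], [0.4, 1.1], [1.4, 0.5], [0.6, 2.3]]
axis [0.5091 0.2104 0.0582] 
start [0.4972 0.1089 0.0788] [0.4962 0.1082 0.0793]
barL [0.5841 0.2254 0.1092] [0.5807 0.2259 0.1143]
barR [0.58   0.1836 0.1102] [0.5807 0.1817 0.1154]
grip [0.5544 0.207  0.1013] 
hubtop [0.4994 0.2122 0.0949] [0.4979 0.2123 0.0927]
[0.55691913 0.19954804 0.22621859] [ 3.13982160e+00 -3.54055262e-04 -9.45940754e-02]
0.09 [0.5619 0.2063 0.1002] -5.2
0.3 [0.5619 0.219  0.0996] 7.0
0.6 [0.5573 0.2368 0.0975] 24.5
0.9 [0.5479 0.2524 0.0942] 41.7
1.2 [0.5344 0.2644 0.09  ] 58.6
1.4 [0.5237 0.2698 0.087 ] 69.7
1.57 [0.5138 0.2726 0.0842] 79.2
1.62 [0.5109 0.2731 0.0834] 81.9
```

```bash
python3 -m crank '[{"dx":0,"dy":0,"dz":-0.02,"twist":0,"grip":0},{"dx":0,"dy":0,"dz":-0.04,"twist":0,"grip":0},{"dx":0,"dy":0,"dz":-0.05,"twist":0,"grip":0},{"dx":0,"dy":0,"dz":-0.05,"twist":0,"grip":0},{"dx":0,"dy":0,"dz":-0.05,"twist":0,"grip":0}]'
python3 - <<'E'
from h import *
s=arm.get_state(); print(s['eef_pos'],s['ee_rot'])
KT=cam('wrist'); f=arm.grab_frame('wrist');import pickle; pickle.dump(KT,open('w2.pkl','wb'))
cv2.imwrite('pics/w2.png',f[100:330,180:500,::-1].repeat(2,0).repeat(2,1))
s=arm.get_state(); print(s['eef_pos'],s['ee_rot'])
from fit2 import *
for k in M: print(k,((proj(KT,M[k])-[180,100])*2).round())
E
```

```text
t: 1.87
eef_pos: [0.5528, 0.2051, 0.1765]
ee_rot: [3.14, 0.001, -0.092]
force: [0.0, 0.2, 0.4]
width: 0.044
gripper_force: 0.0
[0.55281576 0.20509739 0.17646824] [ 3.14049674e+00  6.32833142e-04 -9.16868627e-02]
[0.55328905 0.20552505 0.17731235] [ 3.14158854e+00 -6.99907968e-04 -9.14650064e-02]Traceback (most recent call last):
  File "<stdin>", line 7, in <module>
  File "h.py", line 13, in proj
    (fx,fy,cx,cy,k),T=KT; p=np.linalg.inv(T)@np.append(P,1); s=p[:2]/p[2]; s=s*(1+k*(s@s)); return np.array([fx*s[0]+cx,fy*s[1]+cy])
    ^^^^^^^^^^^^^^^^^
ValueError: too many values to unpack (expected 2)
```

View pics/w2.png

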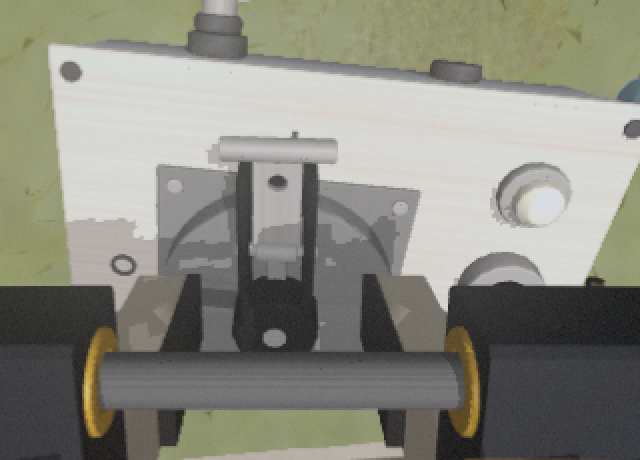

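The view shows the crossbar at (219–336,150) in the crop, the hub at (275,338), the lamp top at (540,205) and the lever nearly centred between the fingers. I'll refit with this static view.

```bash
sed -i "s/w1.pkl/w2.pkl/; s/^for k,u in dict.*/for k,u in dict(RL=(50,45),barL=(219,150),barR=(336,150),hubtop=(275,338),lamp=(540,205)).items(): obs[k].append(('w',np.array(u)\/2.+[180,100]))/" fit2.py
python3 - <<'E'
from fit2 import *
print(p.round(4),np.abs(res(p)).reshape(-1,2)[-5:].round(1).tolist())
for k in('axis','start','barL','barR','grip','hubtop','RL','lamp'):print(k,M[k].round(4),tri([(KT[c],u) for c,u in obs[k]]).round(4) if k in obs else '')
for th in [p[8],.3,.6,.9,1.2,1.4,1.571,1.62]: print(round(th,2),pt(th,.062,.027).round(4),np.degrees(lyaw(th)).round(1))
E
```

```text
[ 0.5145  0.1862 -0.1862 -0.0038 -0.0101  0.0228  0.0025 -0.079   0.0849] [[0.6, 0.5], [0.7, 2.1], [0.3, 1.3], [1.3, 0.8], [1.6, 1.4]]
axis [0.5092 0.2104 0.0586] 
start [0.4977 0.109  0.0792] [0.4953 0.1069 0.0809]
barL [0.5843 0.2248 0.1097] [0.5806 0.2249 0.1143]
barR [0.5799 0.183  0.1106] [0.5808 0.1818 0.1152]
grip [0.5545 0.2066 0.1017] 
hubtop [0.4995 0.2122 0.0953] [0.4978 0.2122 0.0947]
RL [0.6252 0.2875 0.0853] [0.6237 0.2848 0.0876]
lamp [0.5451 0.1    0.0921] [0.5451 0.0995 0.0895]
0.08 [0.5619 0.2058 0.1006] -5.6
0.3 [0.562  0.2191 0.1   ] 7.1
0.6 [0.5574 0.2369 0.0979] 24.6
0.9 [0.5479 0.2525 0.0946] 41.9
1.2 [0.5344 0.2645 0.0905] 58.7
1.4 [0.5237 0.2699 0.0874] 69.9
1.57 [0.5138 0.2726 0.0846] 79.3
1.62 [0.5109 0.2731 0.0838] 82.1
```

```bash
python3 -m crank '[{"dx":0.006,"dy":0.001,"dz":-0.02,"twist":0,"grip":0},{"dx":0.006,"dy":0.001,"dz":-0.04,"twist":0,"grip":0},{"dx":0.006,"dy":0.001,"dz":-0.06,"twist":0,"grip":0},{"dx":0.006,"dy":0.001,"dz":-0.072,"twist":0,"grip":0},{"dx":0.006,"dy":0.001,"dz":-0.072,"twist":0,"grip":0}]'

```

```text
t: 2.33
eef_pos: [0.558, 0.206, 0.1031]
ee_rot: [3.14, 0.002, -0.092]
force: [-0.5, -0.4, -0.4]
width: 0.0439
gripper_force: 0.0
```

```bash
python3 -m crank '[{"dx":0,"dy":0.0075,"dz":0,"twist":7,"grip":0},{"dx":0,"dy":0.015,"dz":-0.001,"twist":14,"grip":0},{"dx":-0.002,"dy":0.022,"dz":-0.0015,"twist":21,"grip":0},{"dx":-0.004,"dy":0.029,"dz":-0.0025,"twist":28,"grip":0},{"dx":-0.007,"dy":0.036,"dz":-0.0035,"twist":35,"grip":0}]'
python3 -m crank '[{"dx":-0.0035,"dy":0.006,"dz":-0.0015,"twist":7,"grip":0},{"dx":-0.007,"dy":0.011,"dz":-0.0025,"twist":13,"grip":0},{"dx":-0.012,"dy":0.016,"dz":-0.004,"twist":19,"grip":0},{"dx":-0.016,"dy":0.020,"dz":-0.005,"twist":25,"grip":0},{"dx":-0.0205,"dy":0.023,"dz":-0.0065,"twist":29,"grip":0}]'
```

```text
t: 2.75
eef_pos: [0.5524, 0.2421, 0.1032]
ee_rot: [3.141, -0.001, 0.525]
force: [-0.4, -4.7, 3.3]
width: 0.0441
gripper_force: 2.1
t: 3.17
eef_pos: [0.5322, 0.2654, 0.0968]
ee_rot: [3.14, -0.001, 1.031]
force: [1.1, -3.5, 1.2]
width: 0.0437
gripper_force: 1.9
```

```bash
python3 -m crank '[{"dx":-0.006,"dy":0.003,"dz":-0.0015,"twist":6,"grip":0},{"dx":-0.012,"dy":0.006,"dz":-0.003,"twist":12,"grip":0},{"dx":-0.018,"dy":0.0075,"dz":-0.005,"twist":17,"grip":0},{"dx":-0.023,"dy":0.009,"dz":-0.0065,"twist":21,"grip":0},{"dx":-0.026,"dy":0.0095,"dz":-0.007,"twist":21,"grip":0}]'
```

```text
t: 3.58
eef_pos: [0.5078, 0.2755, 0.0902]
ee_rot: [3.137, -0.002, 1.396]
force: [18.2, -10.4, -2.9]
width: 0.0439
gripper_force: 9.2
```

```bash
python3 -m crank '[{"dx":-0.002,"dy":0,"dz":0,"twist":0,"grip":0},{"dx":-0.003,"dy":0,"dz":0,"twist":0,"grip":0},{"dx":-0.004,"dy":0,"dz":0,"twist":0,"grip":0},{"dx":-0.004,"dy":0,"dz":0,"twist":0,"grip":0},{"dx":-0.004,"dy":0,"dz":0,"twist":0,"grip":0}]'
```

```text
t: 4.0
eef_pos: [0.5074, 0.2755, 0.0904]
ee_rot: [3.132, -0.004, 1.391]
force: [26.3, -8.4, -10.7]
width: 0.0443
gripper_force: 11.7
```

The handle is against its hard stop: the force rises with no further motion. I'll back off, rise, move outward over the bar and look.

```bash
python3 -m crank '[{"dx":0.01,"dy":0,"dz":0,"twist":0,"grip":0},{"dx":0.011,"dy":0.005,"dz":0.03,"twist":0,"grip":0.4},{"dx":0.011,"dy":0.01,"dz":0.06,"twist":0,"grip":0.4},{"dx":0.011,"dy":0.012,"dz":0.07,"twist":0,"grip":0.4},{"dx":0.011,"dy":0.012,"dz":0.07,"twist":0,"grip":0.4}]' 10
python3 -m crank '[{"dx":0,"dy":0,"dz":0,"twist":0,"grip":0.4},{"dx":0,"dy":0,"dz":0,"twist":0,"grip":0.4},{"dx":0,"dy":0,"dz":0,"twist":0,"grip":0.4},{"dx":0,"dy":0,"dz":0,"twist":0,"grip":0.4},{"dx":0,"dy":0,"dz":0,"twist":0,"grip":0.4}]' 10
python3 - <<'E'
from fit2 import *
s=arm.get_state(); print(s['eef_pos'],s['ee_rot'])
KW=cam('wrist'); g=arm.grab_frame('wrist');pickle.dump(KW,open('w3.pkl','wb'))
cv2.imwrite('pics/w3.png',g[80:330,160:480,::-1].repeat(2,0).repeat(2,1))
for k,v in dict(barDn=pt(1.571,.084,.031,.021),barUp=pt(1.571,.084,.031,-.021),hub=pt(0,0,.038),axis=ax).items(): print(k,v.round(4),((proj(KW,v)-[160,80])*2).round())
E
```

```text
t: 4.42
eef_pos: [0.5145, 0.289, 0.1627]
ee_rot: [3.137, -0.006, 1.391]
force: [-0.3, 0.6, 0.7]
width: 0.0604
gripper_force: 0.0
t: 4.83
eef_pos: [0.5122, 0.2863, 0.1569]
ee_rot: [-3.141, 0.001, 1.391]
force: [0.4, 0.3, -0.3]
width: 0.0614
gripper_force: 0.0
[0.51221002 0.28629176 0.15687981] [-3.14086909e+00  1.04834725e-03  1.39104705e+00]
barDn [0.4969 0.2982 0.0831] [274. 238.]
barUp [0.5368 0.2907 0.0939] [382. 248.]
hub [0.4995 0.2122 0.0953] [321. 446.]
axis [0.5092 0.2104 0.0586] [342. 398.]
```

View pics/w3.png

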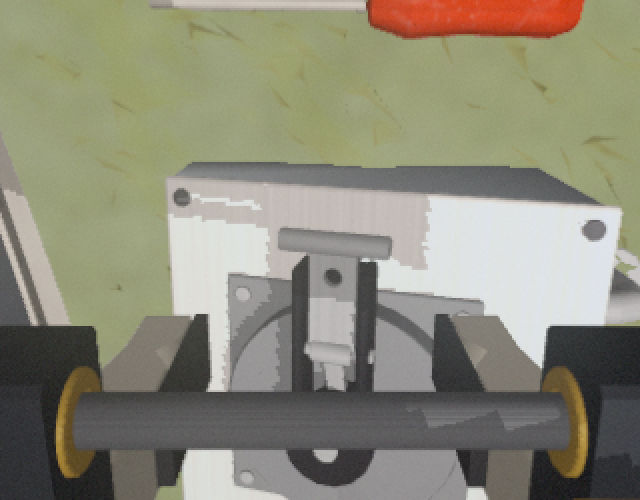

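The bar ends are at (279,238) and (391,247) in the crop. Its apparent length puts it about 4 mm higher than the model, in line with the triangulation. I'll compute the bar centre and the lift path.

```bash
python3 - <<'E'
from fit2 import *
KW=pickle.load(open('w3.pkl','rb'))
for z in(.089,.0925,.095):
    o,d=ray(KW,(327.5,201.25)); print(z,(o+d*(z-o[2])/d[2]).round(4))
# bar ends: 42mm segment along known dir
e=[np.array(x)/2+[160,80] for x in((279,238),(391,247))]
v=Rp@[1,0,0]
g=lambda c:np.concatenate([proj(KW,c-.021*v)-e[0],proj(KW,c+.021*v)-e[1]])
r=least_squares(g,[.517,.2945,.09]);print(r.x.round(4),r.fun)
n=Rp@[0,0,1];u=Rp@[0,1,0]
for a in np.radians([0,15,30,45,60,75,90]): print(np.degrees(a).round(),(.044*((np.cos(a)-1)*u+np.sin(a)*n)).round(4))
E
```

```text
0.089 [0.5198 0.2942 0.089 ]
0.0925 [0.5199 0.2953 0.0925]
0.095 [0.52  0.296 0.095]
[0.5196 0.2963 0.0955] [ 0.01417091 -0.16452629 -0.01354583  0.15721923]
0.0 [0. 0. 0.]
15.0 [-0.0032 -0.0009  0.011 ]
30.0 [-0.0067 -0.0047  0.0213]
45.0 [-0.0103 -0.0112  0.0301]
60.0 [-0.0138 -0.0198  0.0368]
75.0 [-0.0168 -0.03    0.0411]
90.0 [-0.0193 -0.0411  0.0425]
```

```bash
python3 -m crank '[{"dx":0.007,"dy":0.0085,"dz":-0.02,"twist":0,"grip":0.4},{"dx":0.007,"dy":0.0085,"dz":-0.04,"twist":0,"grip":0.4},{"dx":0.007,"dy":0.0085,"dz":-0.06,"twist":0,"grip":0.4},{"dx":0.007,"dy":0.0085,"dz":-0.075,"twist":0,"grip":0.4},{"dx":0.007,"dy":0.0085,"dz":-0.076,"twist":0,"grip":0.4}]'
python3 -m crank '[{"dx":0.007,"dy":0.0085,"dz":0,"twist":0,"grip":0.1},{"dx":0,"dy":0,"dz":0,"twist":0,"grip":-0.2},{"dx":0,"dy":0,"dz":0,"twist":0,"grip":-0.2},{"dx":0,"dy":0,"dz":0,"twist":0,"grip":-0.2},{"dx":0,"dy":0,"dz":0,"twist":0,"grip":-0.2}]' 10
```

```text
t: 5.3
eef_pos: [0.5178, 0.2935, 0.078]
ee_rot: [-3.138, 0.005, 1.391]
force: [-1.2, -0.4, -0.5]
width: 0.0612
gripper_force: 0.0
t: 5.72
eef_pos: [0.5196, 0.2955, 0.0824]
ee_rot: [3.141, -0.001, 1.391]
force: [-2.2, -0.0, 2.5]
width: 0.041
gripper_force: 10.0
```

The bar is pinched (opening 41 mm, 10 N). I'll lift along the arc.

```bash
python3 -m crank '[{"dx":-0.0015,"dy":0,"dz":0.0055,"twist":0,"grip":-0.2},{"dx":-0.003,"dy":-0.001,"dz":0.011,"twist":0,"grip":-0.2},{"dx":-0.005,"dy":-0.003,"dz":0.016,"twist":0,"grip":-0.2},{"dx":-0.0065,"dy":-0.0045,"dz":0.021,"twist":0,"grip":-0.2},{"dx":-0.0085,"dy":-0.008,"dz":0.026,"twist":0,"grip":-0.2}]'
```

```text
t: 6.13
eef_pos: [0.5112, 0.2876, 0.1086]
ee_rot: [3.141, -0.001, 1.392]
force: [-0.1, 3.0, 0.4]
width: 0.0409
gripper_force: 10.0
```

```bash
python3 -m crank '[{"dx":-0.002,"dy":-0.003,"dz":0.004,"twist":0,"grip":-0.2},{"dx":-0.0035,"dy":-0.0075,"dz":0.0075,"twist":0,"grip":-0.2},{"dx":-0.0055,"dy":-0.012,"dz":0.011,"twist":0,"grip":-0.2},{"dx":-0.007,"dy":-0.017,"dz":0.013,"twist":0,"grip":-0.2},{"dx":-0.0085,"dy":-0.022,"dz":0.015,"twist":0,"grip":-0.2}]'
python3 -m crank '[{"dx":-0.001,"dy":-0.004,"dz":0.0005,"twist":0,"grip":-0.2},{"dx":-0.002,"dy":-0.008,"dz":0.001,"twist":0,"grip":-0.2},{"dx":-0.0025,"dy":-0.0115,"dz":0.0015,"twist":0,"grip":-0.2},{"dx":-0.0025,"dy":-0.0115,"dz":0.0015,"twist":0,"grip":-0.2},{"dx":-0.0025,"dy":-0.0115,"dz":0.0015,"twist":0,"grip":-0.2}]'
```

```text
t: 6.55
eef_pos: [0.5026, 0.2653, 0.1236]
ee_rot: [3.141, -0.002, 1.392]
force: [-1.2, 3.6, 5.2]
width: 0.0408
gripper_force: 10.0
t: 6.97
eef_pos: [0.4994, 0.2526, 0.1248]
ee_rot: [-3.141, 0.001, 1.391]
force: [-3.0, 1.2, 8.1]
width: 0.041
gripper_force: 10.0
```

```bash
python3 -m crank '[{"dx":0,"dy":-0.001,"dz":0,"twist":0,"grip":-0.2},{"dx":0,"dy":-0.002,"dz":0,"twist":0,"grip":-0.2},{"dx":0,"dy":-0.003,"dz":0,"twist":0,"grip":-0.2},{"dx":0,"dy":-0.003,"dz":0,"twist":0,"grip":-0.2},{"dx":0,"dy":-0.003,"dz":0,"twist":0,"grip":-0.2}]'
python3 -m crank '[{"dx":0,"dy":0.003,"dz":0,"twist":0,"grip":-0.2},{"dx":0,"dy":0.003,"dz":0,"twist":0,"grip":0},{"dx":0,"dy":0.003,"dz":0,"twist":0,"grip":0.3},{"dx":0,"dy":0.003,"dz":0,"twist":0,"grip":0.3},{"dx":0,"dy":0.003,"dz":0,"twist":0,"grip":0.3}]'
python3 - <<'E'
from fit2 import *
KW=cam('wrist'); g=arm.grab_frame('wrist');pickle.dump(KW,open('w4.pkl','wb'));print(KW[1][:3,3])
sc=arm.grab_frame('scene')
a=g[100:300,200:440,::-1].repeat(2,0).repeat(2,1); b=cv2.resize(sc[170:270,240:350,::-1],None,fx=2.9,fy=2.9)
o=np.zeros((400,480+b.shape[1],3),np.uint8);o[:,:480]=a;o[:b.shape[0],480:]=b;print(o.shape)
cv2.imwrite('pics/w4.png',o)
n=Rp@[0,0,1]
for h in(0.071,.075,.079): 
  for r in(.037,.04,.043): print(h,r,((proj(KW,pt(1.571,r,h,.021))-[200,100])*2).round(),((proj(KW,pt(1.571,r,h,-.021))-[200,100])*2).round())
E
```

```text
t: 7.38
eef_pos: [0.4989, 0.2497, 0.1245]
ee_rot: [-3.14, 0.001, 1.391]
force: [-5.5, 1.5, 9.0]
width: 0.0405
gripper_force: 10.0
t: 7.8
eef_pos: [0.4996, 0.2528, 0.1236]
ee_rot: [-3.141, 0.001, 1.391]
force: [0.3, -0.6, -1.0]
width: 0.0555
gripper_force: 0.0
[0.51484554 0.33055509 0.281557  ]
(400, 799, 3)
0.071 0.037 [161. 313.] [310. 333.]
0.071 0.04 [161. 303.] [310. 323.]
0.071 0.043 [161. 293.] [311. 312.]
0.075 0.037 [156. 319.] [308. 340.]
0.075 0.04 [155. 309.] [308. 330.]
0.075 0.043 [155. 299.] [308. 319.]
0.079 0.037 [150. 326.] [305. 348.]
0.079 0.04 [150. 316.] [305. 337.]
0.079 0.043 [149. 306.] [306. 327.]
```

View pics/w4.png

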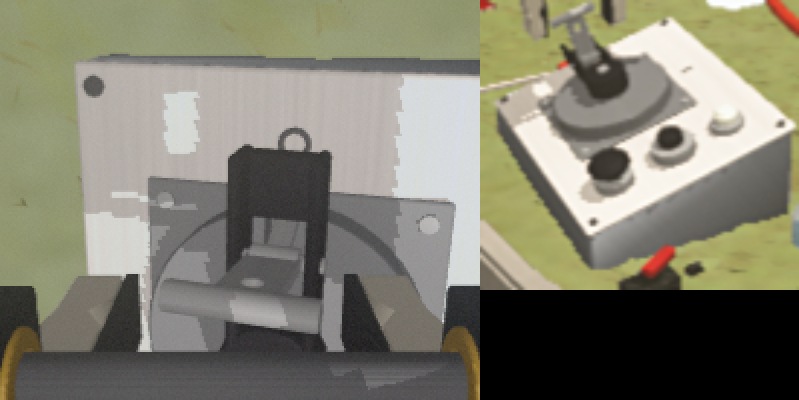

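The hasp stands up, with its bar ends at (162,296) and (323,316) in the crop. I'll measure its angle the same way as when it was folded, from the displacement.

```bash
python3 - <<'E'
from fit2 import *
v=Rp@[1,0,0];n=Rp@[0,0,1];u=Rp@[0,1,0];c=[]
for w,o,e in(('w3',[160,80],((279,238),(391,247))),('w4',[200,100],((162,296),(323,316)))):
    KW=pickle.load(open(w+'.pkl','rb')); e=[np.array(x)/2+o for x in e]
    g=lambda c:np.concatenate([proj(KW,c-.021*v)-e[0],proj(KW,c+.021*v)-e[1]])
    r=least_squares(g,[.517,.28,.11]);c.append(r.x);print(r.x.round(4),r.fun.round(2))
d=c[1]-c[0];print(d.round(4),'v,u,n:',(d@v).round(4),(d@u).round(4),(d@n).round(4))
a=least_squares(lambda a:[.044*(np.cos(a[0])-1)-d@u,.044*np.sin(a[0])-d@n],[1.4]);print(a.x,a.fun)
KW=pickle.load(open('w4.pkl','rb'))
for ang in(1.3,1.4,1.5,1.571,1.6):
    q=np.array([.5197,.2955,.094])+.044*((np.cos(ang)-1)*u+np.sin(ang)*n); print(ang,[((proj(KW,q+s*.021*v)-[200,100])*2).round() for s in(-1,1)])
E
```

```text
[0.5196 0.2963 0.0955] [ 0.01 -0.16 -0.01  0.16]
[0.5015 0.2598 0.1372] [ 0.02 -0.18 -0.02  0.17]
[-0.018  -0.0366  0.0417] v,u,n: 0.0002 -0.0393 0.0431
[1.46147417] [6.54466907e-05 5.96207491e-04]
1.3 [array([163., 270.]), array([324., 289.])]
1.4 [array([162., 287.]), array([323., 307.])]
1.5 [array([162., 303.]), array([322., 324.])]
1.571 [array([162., 314.]), array([321., 335.])]
1.6 [array([163., 318.]), array([321., 340.])]
```

It reads about 1.46 rad, so the bar slid a little in the pads. I'll re-pinch it centred and push on to the stop.

```bash
python3 -m crank '[{"dx":0.002,"dy":0.007,"dz":-0.002,"twist":0,"grip":0.3},{"dx":0.002,"dy":0.007,"dz":-0.002,"twist":0,"grip":0.3},{"dx":0.002,"dy":0.007,"dz":-0.002,"twist":0,"grip":-0.2},{"dx":0.002,"dy":0.007,"dz":-0.002,"twist":0,"grip":-0.2},{"dx":0.002,"dy":0.007,"dz":-0.002,"twist":0,"grip":-0.2}]' 25
python3 -m crank '[{"dx":0,"dy":-0.002,"dz":0,"twist":0,"grip":-0.2},{"dx":-0.001,"dy":-0.004,"dz":0,"twist":0,"grip":-0.2},{"dx":-0.001,"dy":-0.006,"dz":0,"twist":0,"grip":-0.2},{"dx":-0.0015,"dy":-0.008,"dz":0,"twist":0,"grip":-0.2},{"dx":-0.0015,"dy":-0.009,"dz":0,"twist":0,"grip":-0.2}]'
```

```text
t: 8.32
eef_pos: [0.5017, 0.2606, 0.1219]
ee_rot: [-3.141, 0.0, 1.391]
force: [-7.7, 1.9, 3.7]
width: 0.0424
gripper_force: 4.1
t: 8.73
eef_pos: [0.5003, 0.254, 0.1224]
ee_rot: [3.141, -0.005, 1.391]
force: [-6.3, 12.0, 1.2]
width: 0.0405
gripper_force: 25.0
```

```bash
python3 -m crank '[{"dx":0,"dy":0.001,"dz":0,"twist":0,"grip":-0.1},{"dx":0,"dy":0.002,"dz":0,"twist":0,"grip":0},{"dx":0,"dy":0.002,"dz":0,"twist":0,"grip":0.3},{"dx":0,"dy":0.002,"dz":0,"twist":0,"grip":0.3},{"dx":0,"dy":0.002,"dz":0.0,"twist":0,"grip":0.3}]' 10
python3 -m crank '[{"dx":0,"dy":0,"dz":0.02,"twist":0,"grip":0.3},{"dx":0,"dy":0,"dz":0.04,"twist":0,"grip":0.3},{"dx":0,"dy":0,"dz":0.04,"twist":0,"grip":0.3},{"dx":0,"dy":0,"dz":0.04,"twist":0,"grip":0.3},{"dx":0,"dy":0,"dz":0.04,"twist":0,"grip":0.3}]' 10
python3 - <<'E'
from fit2 import *
KW=cam('wrist'); g=arm.grab_frame('wrist');pickle.dump(KW,open('w5.pkl','wb'));print(arm.get_state()['eef_pos'])
a=g[100:300,200:440,::-1].repeat(2,0).repeat(2,1); cv2.imwrite('pics/w5.png',a)
v=Rp@[1,0,0];n=Rp@[0,0,1];u=Rp@[0,1,0]
for ang in(1.3,1.4,1.5,1.571,1.6):
    q=np.array([.5197,.2955,.094])+.044*((np.cos(ang)-1)*u+np.sin(ang)*n); print(ang,[((proj(KW,q+s*.021*v)-[200,100])*2).round() for s in(-1,1)])
E
```

```text
t: 9.15
eef_pos: [0.5006, 0.2534, 0.122]
ee_rot: [3.141, 0.0, 1.391]
force: [-0.0, 0.9, 0.1]
width: 0.0554
gripper_force: 0.0
t: 9.57
eef_pos: [0.5003, 0.2534, 0.1618]
ee_rot: [-3.141, -0.0, 1.391]
force: [0.2, -0.7, -0.0]
width: 0.0572
gripper_force: 0.0
[0.5001275  0.25319089 0.16143247]
1.3 [array([176., 224.]), array([306., 237.])]
1.4 [array([175., 238.]), array([305., 251.])]
1.5 [array([175., 251.]), array([304., 265.])]
1.571 [array([175., 260.]), array([304., 275.])]
1.6 [array([175., 264.]), array([304., 279.])]
```

View pics/w5.png

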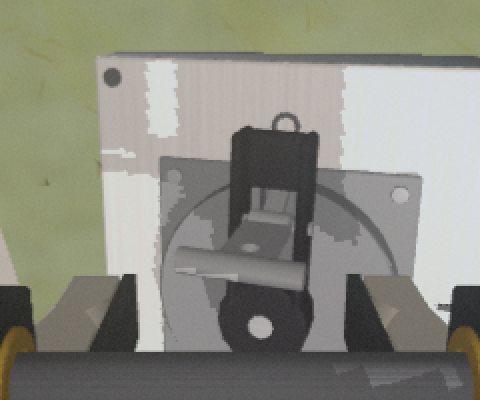

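The bar ends at (178,260) and (305,276) match 1.57–1.6 rad, so the hasp is straight out. Next I'll turn the tool back and go over the start button, planning to press with one finger, with the other hanging beyond the box's right edge.

```bash
python3 -m crank '[{"dx":0,"dy":0,"dz":0.02,"twist":0,"grip":0.3},{"dx":-0.001,"dy":-0.012,"dz":0.025,"twist":-7,"grip":0.3},{"dx":-0.002,"dy":-0.025,"dz":0.025,"twist":-14,"grip":0.2},{"dx":-0.004,"dy":-0.04,"dz":0.025,"twist":-21,"grip":0},{"dx":-0.005,"dy":-0.055,"dz":0.025,"twist":-28,"grip":0}]'
python3 -m crank '[{"dx":-0.001,"dy":-0.015,"dz":0,"twist":-7,"grip":0},{"dx":-0.002,"dy":-0.03,"dz":0,"twist":-14,"grip":0},{"dx":-0.003,"dy":-0.045,"dz":0,"twist":-21,"grip":0},{"dx":-0.004,"dy":-0.06,"dz":0,"twist":-28,"grip":0},{"dx":-0.005,"dy":-0.075,"dz":0,"twist":-35,"grip":0}]'
python3 -m crank '[{"dx":-0.001,"dy":-0.015,"dz":0,"twist":-7,"grip":0},{"dx":-0.002,"dy":-0.03,"dz":0,"twist":-14,"grip":0},{"dx":-0.003,"dy":-0.045,"dz":0,"twist":-21,"grip":0},{"dx":-0.004,"dy":-0.045,"dz":-0.02,"twist":-27,"grip":0},{"dx":-0.004,"dy":-0.045,"dz":-0.04,"twist":-27,"grip":0}]'
python3 -m crank '[{"dx":0,"dy":0,"dz":0,"twist":0,"grip":0},{"dx":0,"dy":0,"dz":0,"twist":0,"grip":0},{"dx":0,"dy":0,"dz":0,"twist":0,"grip":0},{"dx":0,"dy":0,"dz":0,"twist":0,"grip":0},{"dx":0,"dy":0,"dz":0,"twist":0,"grip":0}]'
python3 - <<'E'
from fit2 import *
KW=cam('wrist'); g=arm.grab_frame('wrist');pickle.dump(KW,open('w6.pkl','wb'));s=arm.get_state();print(s['eef_pos'],s['ee_rot'])
cv2.imwrite('pics/w6.png',g[100:340,180:500,::-1].repeat(2,0).repeat(2,1))
for k in('start','stop','lamp'):print(k,((proj(KW,M[k])-[180,100])*2).round())
E
```

```text
t: 10.03
eef_pos: [0.4949, 0.1978, 0.1862]
ee_rot: [-3.141, 0.001, 0.897]
force: [0.0, 0.4, 0.1]
width: 0.046
gripper_force: 0.0
t: 10.45
eef_pos: [0.4899, 0.1226, 0.1861]
ee_rot: [3.141, 0.002, 0.286]
force: [-0.2, 0.4, -0.3]
width: 0.0437
gripper_force: 0.0
t: 10.87
eef_pos: [0.4866, 0.0779, 0.1468]
ee_rot: [-3.14, -0.001, -0.188]
force: [-0.1, -0.1, -0.5]
width: 0.0437
gripper_force: 0.0
t: 11.28
eef_pos: [0.487, 0.079, 0.1479]
ee_rot: [-3.141, -0.001, -0.179]
force: [-0.1, -0.1, -0.7]
width: 0.0437
gripper_force: 0.0
[0.48694676 0.07898244 0.14787373] [-3.14074801e+00 -1.13540766e-03 -1.78934739e-01]
start [199. 212.]
stop [204. 338.]
lamp [190.  88.]
```

View pics/w6.png

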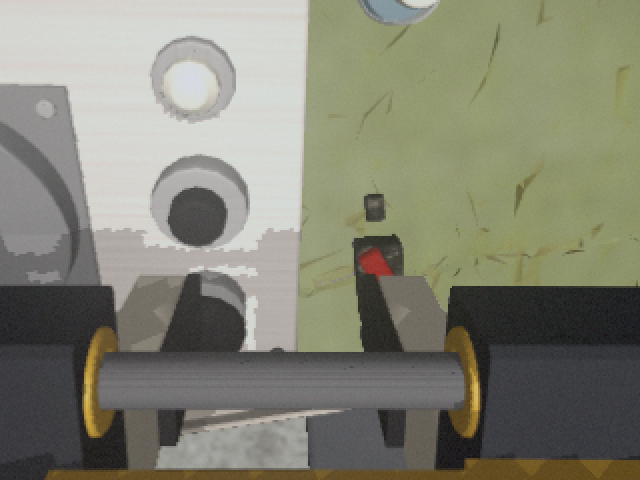

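The start button is at (197,216) in the crop, as predicted. I'll locate it and the fingertip footprint.

```bash
python3 - <<'E'
from fit2 import *
KW=pickle.load(open('w6.pkl','rb'))
o,d=ray(KW,(180+197/2,100+216/2))
for z in(.079,.082,.085):print(z,(o+d*(z-o[2])/d[2]).round(4))
s=arm.get_state();W=R.from_euler('xyz',s['ee_rot']).as_matrix()
for x in(.0095,-.0095):
  for y in(-.022,-.032,-.043,.022,.043): print(x,y,((proj(KW,s['eef_pos']+W@[x,y,0])-[180,100])*2).round())
E
```

```text
0.079 [0.4964 0.1101 0.079 ]
0.082 [0.4973 0.1095 0.082 ]
0.085 [0.4982 0.109  0.085 ]
0.0095 -0.022 [202. 276.]
0.0095 -0.032 [165. 276.]
0.0095 -0.043 [124. 276.]
0.0095 0.022 [363. 276.]
0.0095 0.043 [441. 276.]
-0.0095 -0.022 [204. 338.]
-0.0095 -0.032 [168. 338.]
-0.0095 -0.043 [129. 338.]
-0.0095 0.022 [361. 338.]
-0.0095 0.043 [436. 339.]
```

```bash
python3 -m crank '[{"dx":-0.0005,"dy":0.001,"dz":-0.02,"twist":0,"grip":0},{"dx":-0.0005,"dy":0.001,"dz":-0.04,"twist":0,"grip":0},{"dx":-0.0005,"dy":0.001,"dz":-0.055,"twist":0,"grip":0},{"dx":-0.0005,"dy":0.001,"dz":-0.06,"twist":0,"grip":0},{"dx":-0.0005,"dy":0.001,"dz":-0.06,"twist":0,"grip":0}]'
python3 -m crank '[{"dx":0,"dy":0,"dz":-0.002,"twist":0,"grip":0},{"dx":0,"dy":0,"dz":-0.004,"twist":0,"grip":0},{"dx":0,"dy":0,"dz":-0.006,"twist":0,"grip":0},{"dx":0,"dy":0,"dz":-0.007,"twist":0,"grip":0},{"dx":0,"dy":0,"dz":-0.007,"twist":0,"grip":0}]'
```

```text
t: 11.75
eef_pos: [0.4856, 0.0794, 0.0866]
ee_rot: [3.14, 0.001, -0.179]
force: [-2.1, 0.2, 2.1]
width: 0.0439
gripper_force: 0.9
t: 12.17
eef_pos: [0.487, 0.0797, 0.081]
ee_rot: [-3.141, -0.002, -0.179]
force: [0.1, -2.7, 6.6]
width: 0.0436
gripper_force: 3.3
```

```bash
python3 -m crank '[{"dx":0,"dy":0,"dz":-0.001,"twist":0,"grip":0},{"dx":0,"dy":0,"dz":-0.002,"twist":0,"grip":0},{"dx":0,"dy":0,"dz":-0.003,"twist":0,"grip":0},{"dx":0,"dy":0,"dz":-0.003,"twist":0,"grip":0},{"dx":0,"dy":0,"dz":-0.003,"twist":0,"grip":0}]'
```

```text
t: 12.58
eef_pos: [0.4874, 0.0797, 0.0801]
ee_rot: [-3.14, -0.004, -0.178]
force: [-8.2, -4.3, 27.1]
width: 0.0437
gripper_force: 14.3
```

The tip went down about 6.5 mm and the force then jumped to 27 N, so the button is right in. I'll release it and retreat upward.

```bash
python3 -m crank '[{"dx":0,"dy":0,"dz":0.005,"twist":0,"grip":0},{"dx":0,"dy":0,"dz":0.02,"twist":0,"grip":0},{"dx":0,"dy":0,"dz":0.05,"twist":0,"grip":0},{"dx":0,"dy":0,"dz":0.08,"twist":0,"grip":0},{"dx":0,"dy":0,"dz":0.1,"twist":0,"grip":0}]'
python3 -m crank '[{"dx":0,"dy":-0.02,"dz":0.02,"twist":0,"grip":0},{"dx":0,"dy":-0.04,"dz":0.03,"twist":0,"grip":0},{"dx":0,"dy":-0.05,"dz":0.04,"twist":0,"grip":0},{"dx":0,"dy":-0.05,"dz":0.04,"twist":0,"grip":0},{"dx":0,"dy":-0.05,"dz":0.04,"twist":0,"grip":0}]'
python3 - <<'E'
from h import *
a=arm.grab_frame('scene')[160:290,225:375,::-1]; b=arm.grab_frame('top')[145:285,205:385,::-1]
a=cv2.resize(a,(390,338));b=cv2.resize(b,(400,311));o=np.zeros((340,790,3),np.uint8);o[:338,:390]=a;o[:311,390:]=b;cv2.imwrite('pics/end.png',o)
E
```

```text
t: 13.0
eef_pos: [0.4869, 0.0801, 0.1799]
ee_rot: [-3.14, -0.003, -0.179]
force: [0.1, 0.0, -0.6]
width: 0.044
gripper_force: 0.0
t: 13.42
eef_pos: [0.4861, 0.0295, 0.2173]
ee_rot: [-3.14, -0.001, -0.181]
force: [-0.4, -0.5, -0.7]
width: 0.0435
gripper_force: 0.0
```

View pics/end.png

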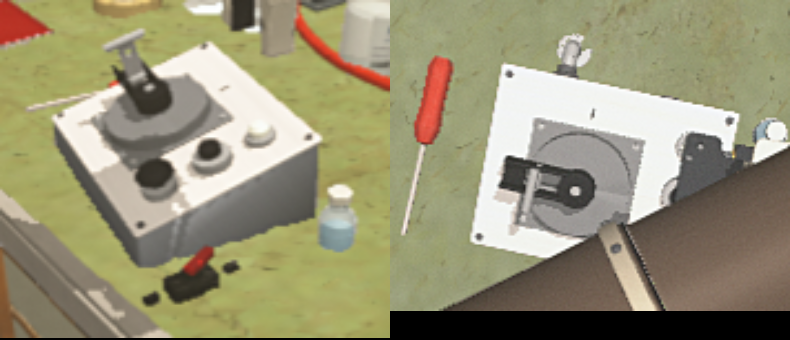

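The handle points to off, the hasp stands out at (125,45), the start button at (207,150) is out again, and the bystanders haven't moved.

```bash
python3 -c "
from station import arm
print(arm.job_done())"
```

```text
the job is handed in; nothing more can be done
None
```

I turned the isolator to its off stop, swung the hasp straight out (about 1.57–1.6 rad), pressed the start button right in and released it, left the screwdriver, valve and vial untouched, and handed the job in at about 13.5 s.

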